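Load the long bar in the stop jig and lock the stop

ROBOT

A 6-joint arm with a two-finger parallel gripper is mounted at the origin on a cart in front of the work surface, level with it; the furniture and walls round the work are solid. World frame = base frame: x ahead of the robot, y to its left, z up, the work surface at z = 0. Lengths are in m, angles in rad, forces in N, time in s.
With the tool pointing down it reaches from about 0.325 to 0.925 m from the base axis. Payload 3.1 kg.
Tool frame: the origin (TCP) lies on the centre line of the jaws, within the pads' length; the fingertips stand 17 mm ahead of it and the grasp point (between the pads) lies 2 mm behind it (robot.finger_overhang is the distance from the TCP to the fingertips, in m); x points along the fingers, y is the direction in which the jaws open and shut, and the axes are right-handed (so a half turn about x gives the same grasp; the last joint's range is limited). The gripper opens to 85 mm and grips with 20 to 120 N. Pads are 22 mm wide; open, the fingers measure 114 mm over their backs; the gripper's body (76 mm by 85 mm) begins 54 mm behind the grasp point. The pads swing forward as they close: fully open they stand 13 mm farther back than shut.
Start: joints at [1.097, 0.217, 1.613, -0, 1.311, -0.112], TCP at [0.221, 0.585, 0.248] pointing down, gripper open.
Joint ranges: [-2.75, 2.75], [-0.78, 2.1], [0.31, 2.55], [-1.13, 4.27], [0.13, 2.63], [-2.58, 2.58]. Speed limits (rad/s): [2.79, 2.79, 3.14, 3.14, 3.14, 3.14].

INTERFACE

Orientations are given as a unit quaternion [w, x, y, z].
In Python, from plant import robot gives the robot as it stands. The module is installed in compiled form; this text tells all that it offers.
- The arm moves only by the shell command python3 -m pendant 'ROWS'. ROWS is a JSON object of lists of equal length, an entry for each row: "rot": the turn, a rotation vector about the tool's x, y, z in rad, a list of three; "dp": the shift along the tool's x, y, z in m, a list of three; "fingers": the finger opening in m, from 0 to 0.0854. A call has 1 to 8 rows; each row is the pose to reach, as a shift and turn from the pose commanded when the call began, along the tool's axes at that moment; what a row does not reach only later rows make up. A row lasts 1/10 s, in which the tool goes at most 50 mm and 8.59 degrees, less where a joint would pass 70% of its speed; a pose out of reach is approached as far as the arm can. A call with a gripper value outside its range is refused whole. The fingers move at their own pace and stop on an object; the grip force is fixed at half the most. Time passes only in rows, so rows that repeat a pose let the fingers close. It gives the time, the measured TCP pose, the force and the opening at its end, in the units of the state.
- robot.sense(): the state, without advancing time (a new reading comes with each control period).
- robot.snapshot(name): name is "side" or "top" or "wrist"; returns a dict with "img" (420x560x3 uint8, red, green, blue), "camera_matrix" (3x3 intrinsics, pixels), "k1" (the pictures are not rectified: a ray, as slopes to the right and down, at radius r is drawn at 1 + k1 r^2 times it, then the intrinsics apply), "R" (3x3) and "t" (3): a world point X has camera coordinates R X + t. Camera axes: x right, y down, z forward; pixel columns grow to the right and rows downward; lengths in m; the calibration is good to about 2 mm. A picture is of the moment at which its call begins. There is no depth.
- robot.job_done(): hands the job in, once; it reports no verdict.
The state is a dict: "clock": time; "joint_pos": joint angles; "dq": joint speeds; "tau": joint torques, N m; "position": TCP position; "ee_rot": TCP orientation; "force": force on the tool from outside, world axes, zero at the start; "moment": the same for the moment, N m; "opening": finger opening in m.
Only numpy, scipy, OpenCV 4.12 (cv2) and the standard library are available. Lean on these libraries where they do the work, as an engineer would, in place of code of your own. Each camera call takes 0.05 s, during which the arm holds its last target.

TASK

Take the longer of the two aluminium bars out of the rack and lay it flat in the channel of the stop jig with one end against the fixed end block. Bring the sliding stop up against its other end and lock the stop there by turning its clamp knob firmly clockwise. Leave the shorter bar where it is in the rack.

Things in the scene. Friction and masses are not known exactly. Their poses are not given: they have to be found in the camera images.
- long_bar_centre (a point): centre (half-way up) of the longer plain aluminium bar, 120 x 30 x 30 mm, 0.2 to 0.45 kg; x along the bar, z up. It starts lying on the worktop in one of the rack's two lanes, sticking out of the mouth by about 45 mm, the only part whose sides fingers can reach; it slides on the worktop when pulled
- short_bar_centre (a point): centre (half-way up) of the shorter bar, 90 x 30 x 30 mm, alike but for its length, in the other lane, sticking out about 30 mm; axes as for the longer bar. It is to stay there
- rack: grey bar rack fixed to the worktop, 93 x 132 mm, no floor under the bars. Origin on the worktop; x runs along the lanes, into the rack. Two lanes at y = -40 and +40 mm, each 36 mm wide between walls 30 mm high (flush with the bars), from open mouths at x = -15 mm to the back wall at x = +68 mm (34 mm high). A bar is pulled out toward the rack's -x
- jig: stop jig fixed to the worktop, 62 x 290 mm; an open-topped channel runs along its y. Origin: centre of its underside. Channel 38 mm wide, floor 8 mm above the worktop; side walls 12 mm thick, tops 38 mm above the worktop (flush with a bar lying in it). Steel end block at the +y end, 46 mm high. Both walls have a finger gap from y = +29 to +81 mm, at the middle of the longer bar when that is home
- end_block_face (a point): centre of the fixed end block's inner face, in the jig at (0, +115, +23) mm; axes as the jig's. With the longer bar home against it, the bar's centre is at (0, +55, +23) mm in the jig and the bar lies along the jig's y
- stop_face (a point): centre of the face of the sliding stop that meets the bar, 23 mm above the worktop; axes as the jig's. The stop is a steel block 64 mm long with a grey saddle plate 64 mm wide over the channel walls, saddle top 52 mm above the worktop
- stop (a joint): travel of the sliding stop toward the end block, m: 0 = fully back (face 190 mm from the end block), 0.085 = as far forward as it goes; 0.070 when it touches the longer bar that lies against the end block. While the knob is free it slides with about 2 N and stays where it is left; it can be pushed or moved by its knob
- knob_grip (a point): centre of the black bar-shaped handle of the clamp knob on top of the stop, 16 mm thick (its x), 70 mm long (its y), 28 mm high, from 64 to 92 mm above the worktop; its y axis runs along the handle, z up; it turns about the vertical through this point
- clamp_knob (a joint): turn of the clamp knob, rad, growing clockwise seen from above: 0 = free (handle along the channel), 1.6 = end of its travel. It begins to grip the stop at about 0.2 to 0.3 and grips firmly (a 20 N push hardly moves it) from 1.1 on; turning it takes 0.1 to 0.25 N m and it stays where it is left

How it is judged:
By the outcome, as a careful person would: the job done as asked, in the order asked, and still so for the second after the job is handed in, with the robot touching nothing.
It also fails if it takes over 53 s, if anything falls off the work surface, if the arm or the gripper's body presses on something with over 40 N, if the wrist force passes 120 N, or if a joint passes its speed limit or range.

## Working session

There is one attempt and no reset: what is moved stays moved. The work goes in short steps, Python scripts to look and compute and a shell command to move; the robot and the scene stay as the last step left them, time stands still between calls to the robot, and variables do not carry over. Pictures are saved under pics/ and viewed, and the job is handed in when it is done.

```bash
mkdir -p pics
python3 - <<'E'
from plant import robot
import cv2, pickle
d={}
for n in ("side","top","wrist"):
    s=robot.snapshot(n); d[n]=s
    cv2.imwrite(f"pics/{n}0.png",s["img"][:,:,::-1]); print(n,s["camera_matrix"].tolist(),s["k1"],s["R"].round(4).tolist(),s["t"])
pickle.dump(d,open("s0.pkl","wb"))
print(robot.sense(), robot.finger_overhang)
E
```

```text
side [[379.7327426106751, 0.0, 280.9400667182961], [0.0, 379.7327426106751, 201.71725900734393], [0.0, 0.0, 1.0]] -0.055556626743761814 [[0.844, -0.5363, 0.0038], [-0.2343, -0.375, -0.8969], [0.4824, 0.7562, -0.4422]] [-0.38987642  0.20937483  0.61552344]
top [[446.86192881035953, 0.0, 282.92393480722984], [0.0, 446.86192881035953, 202.59203607794475], [0.0, 0.0, 1.0]] 0.049218621771560396 [[-0.0218, -0.9998, -0.0007], [-0.9933, 0.0217, -0.1136], [0.1136, -0.0018, -0.9935]] [0.02024516 0.52046195 0.92152427]
wrist [[323.9065830140786, 0.0, 275.955071513598], [0.0, 323.9065830140786, 214.29664194909537], [0.0, 0.0, 1.0]] -0.062247340629601175 [[0.3537, 0.9353, -0.002], [0.898, -0.339, 0.2804], [0.2616, -0.101, -0.9599]] [-0.6241781  -0.03700108  0.37864449]
{'clock': 0.15, 'joint_pos': array([ 1.09678682e+00,  2.17599979e-01,  1.61460671e+00,  1.62336038e-05,
        1.31130038e+00, -1.12204976e-01]), 'dq': array([-1.14950065e-04, -2.09315738e-03, -4.04121060e-03, -4.65427982e-04,
       -7.28154293e-04, -3.25143237e-05]), 'tau': array([ 3.94889794e-04, -3.97450125e+01, -3.04415274e+01, -2.27189603e-04,
        5.85057191e-03, -9.28745465e-06]), 'position': array([0.22092494, 0.58400071, 0.24723486]), 'ee_rot': array([ 0.69536659,  0.12657568,  0.69576833, -0.12786844]), 'force': array([-0.2035333 ,  0.62657761,  0.26534755]), 'moment': array([0.01825859, 0.04364971, 0.0349538 ]), 'opening': 0.08526822018821027} 0.017
```

View pics/top0.png

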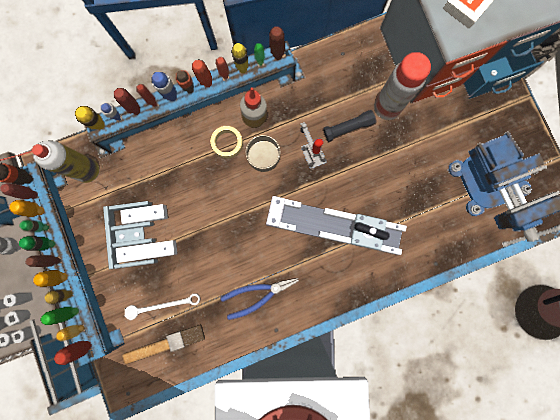

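View pics/side0.png

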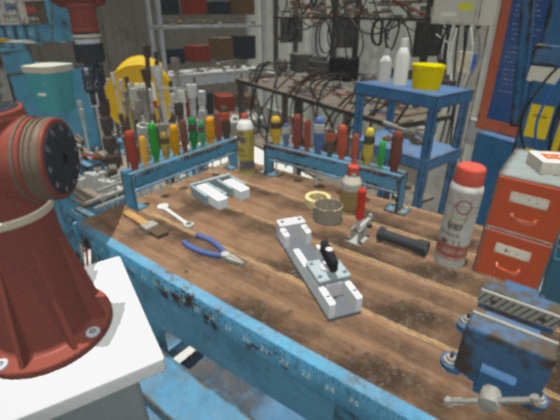

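View pics/wrist0.png

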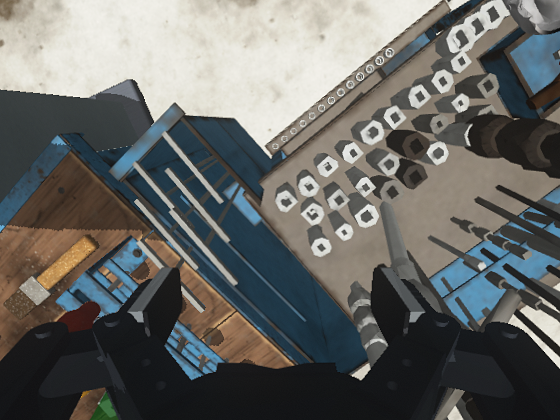

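The top view shows the rack at about (140,235), with its mouths facing image right (-y). The jig is at about (335,225), with its end block on the left at (275,210) and the knob at (372,230). I'll zoom in on both.

```bash
cat > h.py <<'E'
import numpy as np, cv2, pickle
def ray(s,uv):
    K=s["camera_matrix"];k=s["k1"]
    d=(np.array(uv,float)-[K[0,2],K[1,2]])/[K[0,0],K[1,1]]
    u=d.copy()
    for _ in range(30): u=d/(1+k*(u@u))
    v=s["R"].T@np.array([u[0],u[1],1.]); o=-s["R"].T@s["t"]
    return o,v
def plane(s,uv,z):
    o,v=ray(s,uv); return o+v*(z-o[2])/v[2]
def proj(s,X):
    c=s["R"]@np.array(X,float)+s["t"]; u=c[:2]/c[2]; u=u*(1+s["k1"]*(u@u))
    K=s["camera_matrix"]; return np.array([K[0,0]*u[0]+K[0,2],K[1,1]*u[1]+K[1,2]])
def crop(s,x0,y0,x1,y1,f,name):
    im=cv2.resize(s["img"][y0:y1,x0:x1,::-1],None,fx=f,fy=f,interpolation=cv2.INTER_CUBIC); cv2.imwrite("pics/"+name,im)
E
python3 - <<'E'
from h import *
d=pickle.load(open("s0.pkl","rb"))
crop(d["top"],90,190,190,280,8,"rack.png"); crop(d["top"],255,185,415,265,5,"jig.png"); crop(d["side"],180,160,380,320,4,"side_z.png")
E
```

```text
(no output)
```

View pics/rack.png

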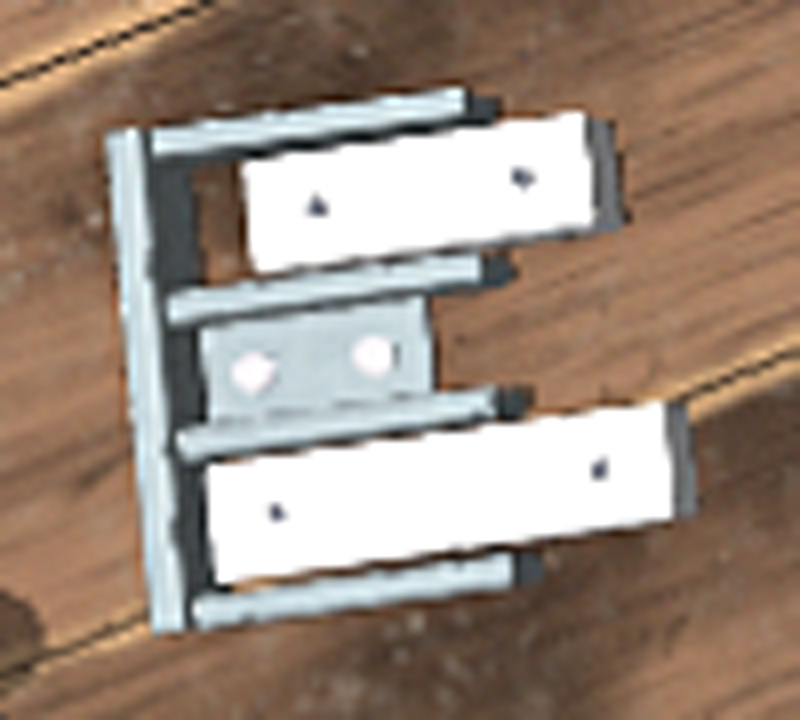

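View pics/jig.png

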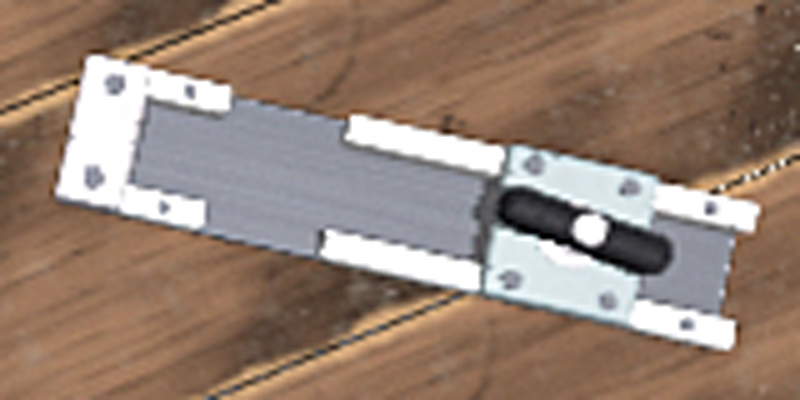

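View pics/side_z.png

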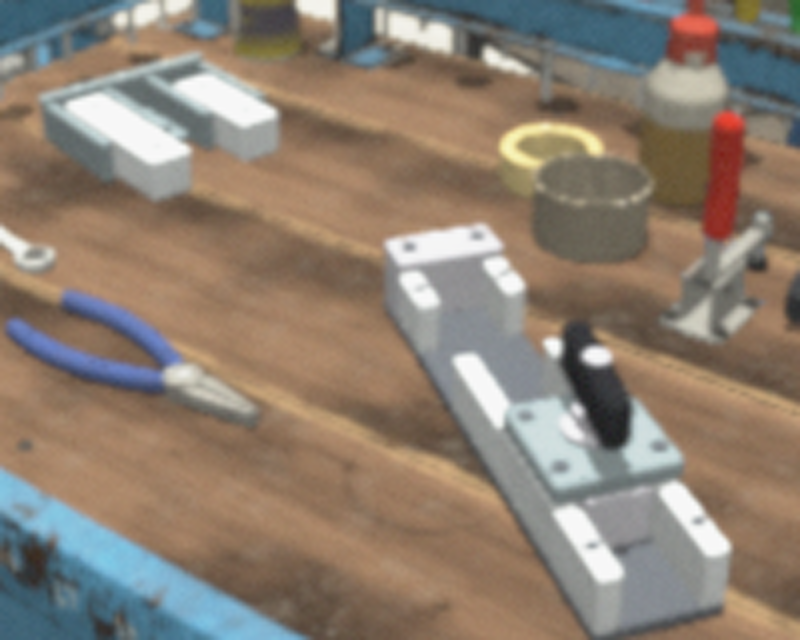

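Pixel positions, read as zoomed crop coordinates:
- **Bars:** the lower-lane bar is the longer one, with corners at (207,466)–(675,520). The upper one is the shorter.
- **Jig:** the end block is at (57–148, 55–210) and the knob at (585,230).

Next I'll measure these.

Run:
```python
from h import *
d=pickle.load(open("s0.pkl","rb")); s=d["top"]; S=d["side"]
im=s["img"]
m=(im.min(2)>232).astype(np.uint8)
n,l,st,ce=cv2.connectedComponentsWithStats(m)
for i in range(1,n):
    if st[i,4]>60 and 90<ce[i][0]<415 and 180<ce[i][1]<270: print(i,st[i],ce[i])
def P(x,y,x0,y0,f,z): return plane(s,(x0+(x+.5)/f-.5,y0+(y+.5)/f-.5),z)
for nm,c in (("long",[(207,466),(663,402),(675,520),(217,582)]),("short",[(243,165),(585,113),(597,228),(255,272)])):
    p=np.array([P(x,y,90,190,8,.03) for x,y in c]); c=p.mean(0)
    print(nm,c,np.linalg.norm(np.diff(p,axis=0,append=p[:1]),axis=1), np.arctan2(*((p[0]-p[1]+p[3]-p[2])[[1,0]])))
J=lambda x,y,z:P(x,y,255,185,5,z)
e=np.array([J(90,55,.046),J(57,197,.046),J(120,210,.046),J(148,68,.046)]);print("end block",e,np.linalg.norm(np.diff(e,axis=0,append=e[:1]),axis=1))
w=np.array([J(757,203,.038),J(735,348,.038)]);print("far end",w,np.linalg.norm(w[0]-w[1]))
k=np.array([J(500,203,.092),J(670,258,.092)]);print("knob",k,k.mean(0),np.linalg.norm(k[0]-k[1]))
mid1=(e[0]+e[1])/2; mid2=w.mean(0); v=(mid1-mid2)[:2]; yaw=np.arctan2(v[1],v[0])
print("jig len",np.linalg.norm(v),"y-dir angle",yaw,"knob handle",np.arctan2(*(k[0]-k[1])[[1,0]]))
c=(mid1+mid2)/2; print("jig origin",c[:2])
saddle=np.array([J(508,143,.052),J(655,177,.052),J(637,326,.052),J(484,294,.052)]);print("saddle",saddle.mean(0),np.linalg.norm(np.diff(saddle,axis=0,append=saddle[:1]),axis=1),saddle)
# side check
Z=lambda x,y,z:plane(S,(180+(x+.5)/4-.5,160+(y+.5)/4-.5),z)
print("side: eb corners",Z(386,248,.046),Z(487,226,.046),Z(400,268,.046),Z(500,248,.046)," farend",Z(600,575,.038),Z(727,547,.038))
print("side long bar mouth top corners",Z(143,165,.03),Z(188,150,.03),"short",Z(238,123,.03),Z(278,108,.03))
print("side knob",(Z(580,330,.092)+Z(614,435,.092))/2)
```

```text
130 [267 196  34  34 479] [280.19832985 212.04175365]
132 [121 204  43  20 570] [141.90877193 213.51403509]
135 [324 208  32  12 160] [339.625   213.34375]
145 [385 222  22   9 100] [395.47 225.8 ]
152 [319 231  32  12 167] [334.96407186 236.68862275]
159 [116 241  58  22 807] [144.18091698 251.05947955]
167 [381 245  21  10 105] [391.03809524 249.27619048]
long [0.42499485 0.3000479  0.03      ] [0.11884667 0.03102709 0.11883837 0.03025959] 1.6838152014596985
short [0.50330512 0.30669461 0.03      ] [0.09014298 0.03082915 0.08960407 0.02859085] 1.690188426158298
end block [[0.53412882 0.03022188 0.046     ]
 [0.47487188 0.04508519 0.046     ]
 [0.46888911 0.01899449 0.046     ]
 [0.52810902 0.00604116 0.046     ]] [0.06109258 0.02676786 0.06062002 0.02491878]
far end [[ 0.4666743  -0.24714903  0.038     ]
 [ 0.40676411 -0.23477752  0.038     ]] 0.06117421899672671
knob [[ 0.46565719 -0.13146616  0.092     ]
 [ 0.44265882 -0.1971642   0.092     ]] [ 0.45415801 -0.16431518  0.092     ] 0.06960717088766362
jig len 0.2867431104879553 y-dir angle 1.3321548589635261 knob handle 1.2340664929825673
jig origin [ 0.47060978 -0.10165487]
saddle [ 0.45441134 -0.16646226  0.052     ] [0.06181381 0.06178353 0.06354891 0.0632155 ] [[ 0.49281896 -0.14221247  0.052     ]
 [ 0.47745288 -0.20208593  0.052     ]
 [ 0.41654239 -0.19173616  0.052     ]
 [ 0.43083114 -0.12981447  0.052     ]]
side: eb corners [0.47129011 0.03516452 0.046     ] [0.53409543 0.02633469 0.046     ] [0.46600916 0.01212703 0.046     ] [0.52534393 0.00130785 0.046     ]  farend [ 0.40861113 -0.23258511  0.038     ] [ 0.46472438 -0.24784444  0.038     ]
side long bar mouth top corners [0.41095402 0.23564168 0.03      ] [0.4452093  0.24069871 0.03      ] short [0.49251057 0.26160393 0.03      ] [0.52762458 0.26940843 0.03      ]
side knob [ 0.44363408 -0.18114949  0.092     ]
```

The end sizes fit what is given: the bars come out at 119 and 90 mm, and the jig at 61 x 287 mm. Next I'll work out the first move, to above the protruding part of the longer bar.

```bash
cat >> h.py <<'E'
from scipy.spatial.transform import Rotation as Ro
def toolR(q): return Ro.from_quat([q[1],q[2],q[3],q[0]])
def plan(st,target,jaw,p0=None,R0=None):
    """shift and rotvec in tool axes to reach target TCP, tool down, jaw dir angle (mod pi)"""
    R=toolR(st["ee_rot"]) if R0 is None else R0; p=np.array(st["position"]) if p0 is None else p0
    y=np.array([np.cos(jaw),np.sin(jaw),0]); x=np.array([0,0,-1.])
    if y@R.as_matrix()[:,1]<0: y=-y
    T=Ro.from_matrix(np.c_[x,y,np.cross(x,y)])
    return R.inv().apply(np.array(target)-p).round(4),(R.inv()*T).as_rotvec().round(4)
E
python3 - <<'E'
from h import *
from plant import robot
st=robot.sense(); M=toolR(st["ee_rot"]).as_matrix(); print(M.round(3))
b=1.685; d=np.array([np.cos(b),np.sin(b)]); g=np.array([.425,.300])-.038*d; print("grasp",g)
print(plan(st,[*g,.150],b-np.pi/2)); print(st["joint_pos"].round(3))
E
```

```text
[[-0.001  0.354  0.935]
 [-0.002  0.935 -0.354]
 [-1.    -0.002 -0.   ]]
grasp [0.42933031 0.26224754]
(array([ 0.0976, -0.227 ,  0.3088]), array([1.0948e+00, 8.0000e-04, 1.8000e-03]))
[ 1.097  0.218  1.615  0.     1.311 -0.112]
```

```bash
python3 -m pendant '{"rot":[[0.14,0,0],[0.28,0,0],[0.42,0,0],[0.56,0,0],[0.7,0,0],[0.84,0,0],[0.98,0,0],[1.095,0,0]],"dp":[[0,-0.027,0.037],[0,-0.055,0.075],[0,-0.083,0.113],[0,-0.111,0.151],[0,-0.140,0.190],[0,-0.169,0.230],[0,-0.198,0.270],[0,-0.227,0.309]],"fingers":[0.07,0.07,0.07,0.07,0.07,0.07,0.07,0.07]}'
python3 - <<'E'
from h import *
from plant import robot
s=robot.snapshot("wrist"); pickle.dump(s,open("w1.pkl","wb")); cv2.imwrite("pics/w1.png",s["img"][:,:,::-1])
st=robot.sense();print(st["position"],st["joint_pos"],st["clock"])
E
```

```text
clock: 0.95
position: [0.4304, 0.261, 0.2482]
ee_rot: [0.527, 0.472, 0.526, -0.472]
force: [-0.1, -0.1, 0.0]
opening: 0.07
[0.43442542 0.25506139 0.24827718] [ 0.39572332 -0.04481223  1.89472653 -0.00763978  1.29053027  0.29679747] 1.0
```

View pics/w1.png

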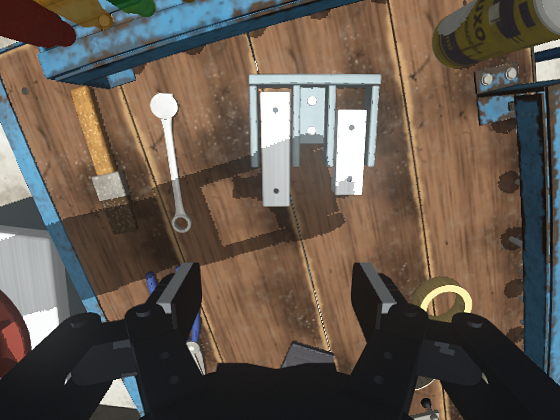

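The wrist view shows the longer bar, at pixels (262–290, 92–206), straight along the image. The shorter bar is at (338–366, 110–195). I'll take a fresh frame with the arm settled and measure it using a mask.

Run:
```python
from h import *
from plant import robot
robot.snapshot("wrist");s=robot.snapshot("wrist"); pickle.dump(s,open("w1.pkl","wb"))
st=robot.sense();print(st["position"],st["dq"].round(3),st["clock"])
im=s["img"]; m=((im.min(2)>200)).astype(np.uint8)
n,l,sta,ce=cv2.connectedComponentsWithStats(m)
for i in range(1,n):
    if sta[i,4]>800 and 200<ce[i][0]<400 and ce[i][1]<230:
        c=cv2.findContours((l==i).astype(np.uint8),0,2)[0][0]; b=cv2.boxPoints(cv2.minAreaRect(c)); print(sta[i])
        p=np.array([plane(s,q,.03) for q in b]); L=np.linalg.norm(np.diff(p,axis=0,append=p[:1]),axis=1)
        k=0 if L[0]>L[1] else 1; e=p[(k+1)%4]-p[k]; a=np.arctan2(e[1],e[0])%np.pi
        print(b.round(1).tolist(),p.mean(0),L,a)
crop(s,235,65,395,225,4,"w1z.png")
```

```text
[0.43109011 0.26051228 0.24811907] [ 0.065  0.002  0.002  0.029  0.008 -0.004] 1.1
[ 298   84   25   49 1067]
[[298.0, 84.0], [322.0, 84.0], [322.0, 132.0], [298.0, 132.0]] [0.459213   0.34412427 0.03      ] [0.02399887 0.0470206  0.02483812 0.04695192] 1.710678862408536
[ 258   88   30   89 1749]
[[258.0, 88.0], [287.0, 88.0], [287.0, 176.0], [258.0, 176.0]] [0.4238847  0.31531829 0.03      ] [0.02901227 0.08902962 0.03101181 0.08903254] 1.6850184535467025
[ 334  106   31   85 2128]
[[331.70001220703125, 188.8000030517578], [336.0, 104.5999984741211], [364.29998779296875, 106.0], [360.0, 190.3000030517578]] [0.50430438 0.30825175 0.03      ] [0.08724072 0.02906066 0.08766172 0.03104996] 1.6707199513159625
```

View pics/w1z.png

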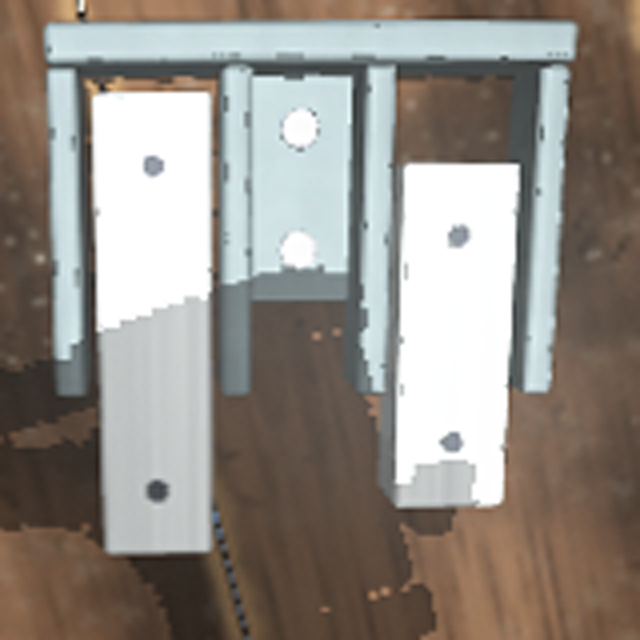

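The zoom shows the whole longer bar at (93–212, 93–552), with part of it in shadow.

Run:
```python
from h import *
from plant import robot
s=pickle.load(open("w1.pkl","rb"))
P=lambda x,y,z=.03: plane(s,(235+(x+.5)/4-.5,65+(y+.5)/4-.5),z)
p=np.array([P(*c) for c in [(93,93),(210,93),(212,552),(105,552)]]); c=p.mean(0); print(c,np.linalg.norm(np.diff(p,axis=0,append=p[:1]),axis=1))
e=(p[0]+p[1]-p[2]-p[3]);print(np.arctan2(e[1],e[0])); h=P(153,165)-P(157,491);print(np.arctan2(h[1],h[0]),(P(153,165)+P(157,491))/2)
for a,b in (((232,72),(237,390)),((378,72),(372,390))):
    r=P(*a)-P(*b);print("wall",np.arctan2(r[1],r[0]))
b=1.685; d=np.array([np.cos(b),np.sin(b)]); c=(c[:2]+[.425,.3])/2; g=c-.038*d
st=robot.sense();print(c,g,plan(st,[*g,.024],b-np.pi/2),st["position"])
```

```text
[0.42633766 0.30086546 0.03      ] [0.02925994 0.11853734 0.02926838 0.11853566]
1.689887093751862
1.6868461053758055 [0.42633532 0.30067833 0.03      ]
wall 1.7058278413433665
wall 1.6969516504020508
[0.42566883 0.30043273] [0.42999914 0.26268027] (array([ 0.2241, -0.0008, -0.0023]), array([-0.0054,  0.0002,  0.0003])) [0.43109011 0.26051228 0.24811907]
```

```bash
python3 -m pendant '{"rot":[[0,0,0],[0,0,0],[0,0,0],[0,0,0],[0,0,0],[0,0,0],[0,0,0]],"dp":[[0.045,0,-0.002],[0.09,0,-0.002],[0.135,0,-0.002],[0.17,0,-0.002],[0.2,0,-0.002],[0.22,0,-0.002],[0.22,0,-0.002]],"fingers":[0.06,0.06,0.06,0.06,0.06,0.06,0.06]}'
python3 - <<'E'
from h import *
from plant import robot
s=robot.snapshot("wrist"); cv2.imwrite("pics/w2.png",s["img"][:,:,::-1])
s=robot.snapshot("side"); crop(s,150,140,300,250,5,"s2.png")
st=robot.sense();print(st["position"],st["force"])
E
```

```text
clock: 1.8
position: [0.4255, 0.2646, 0.0248]
ee_rot: [0.527, 0.467, 0.53, -0.473]
force: [0.1, 0.3, -1.1]
opening: 0.0605
[0.4289191  0.2657125  0.02820225] [0.34100395 0.96628066 0.83030843]
```

View pics/w2.png

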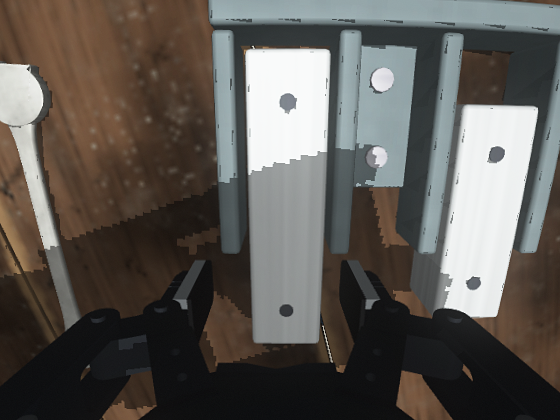

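View pics/s2.png

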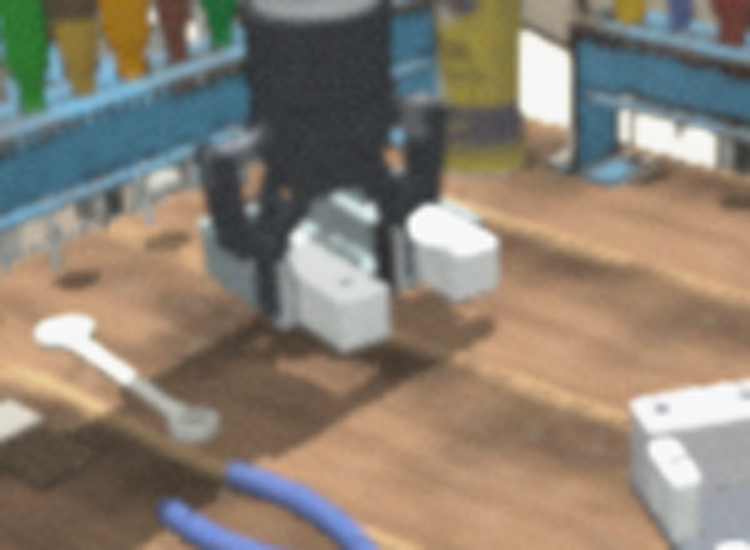

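The fingers straddle the protruding part, and the bar's axis is at about pixel 286, against a finger centre of about 277. I'll let the arm settle for a row and read again.

```bash
python3 -m pendant '{"rot":[[0,0,0],[0,0,0]],"dp":[[0,0.001,0.002],[0,0.001,0.002]],"fingers":[0.06,0.06]}'
python3 - <<'E'
from h import *
from plant import robot
st=robot.sense();print(st["position"],st["force"],st["dq"].round(3))
s=robot.snapshot("wrist"); cv2.imwrite("pics/w3.png",s["img"][:,:,::-1])
E
```

```text
clock: 2.1
position: [0.4324, 0.2638, 0.0301]
ee_rot: [0.528, 0.472, 0.527, -0.469]
force: [0.2, -0.1, -0.4]
opening: 0.0601
[0.43235716 0.26378733 0.03008805] [ 0.1767232  -0.06065954 -0.42958561] [-0.003 -0.001  0.005  0.004 -0.002  0.004]
```

View pics/w3.png

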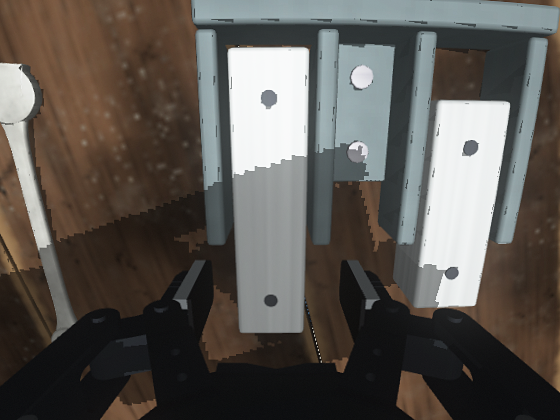

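Settled, the bar's axis is at pixel 270, about 2–3 mm to the left. I'll correct that, lower the tool 3 mm and close the fingers.

```bash
python3 -m pendant '{"rot":[[0,0,0],[0,0,0],[0,0,0],[0,0,0],[0,0,0],[0,0,0],[0,0,0],[0,0,0]],"dp":[[0.003,-0.002,0.001],[0.003,-0.002,0.001],[0.003,-0.002,0.001],[0.003,-0.002,0.001],[0.003,-0.002,0.001],[0.003,-0.002,0.001],[0.003,-0.002,0.001],[0.003,-0.002,0.001]],"fingers":[0.06,0.06,0.04,0.02,0.02,0.02,0.02,0.02]}'
```

```text
clock: 2.95
position: [0.4295, 0.2619, 0.0256]
ee_rot: [0.528, 0.471, 0.527, -0.47]
force: [0.8, 0.1, 2.0]
opening: 0.0288
```

```bash
python3 -m pendant '{"rot":[[0,0,0],[0,0,0],[0,0,0],[0,0,0],[0,0,0],[0,0,0],[0,0,0],[0,0,0]],"dp":[[0,0,0.01],[0,0,0.025],[0,0,0.043],[0,0,0.061],[0,0,0.079],[0,0,0.095],[0,0,0.106],[0,0,0.106]],"fingers":[0.02,0.02,0.02,0.02,0.02,0.02,0.02,0.02]}'
python3 - <<'E'
from h import *
from plant import robot
robot.snapshot("wrist"); s=robot.snapshot("wrist"); cv2.imwrite("pics/w4.png",s["img"][:,:,::-1])
st=robot.sense();print(st["position"],st["force"],st["opening"])
E
```

```text
clock: 3.75
position: [0.4413, 0.1541, 0.0256]
ee_rot: [0.528, 0.47, 0.527, -0.471]
force: [-0.1, -3.4, 5.5]
opening: 0.0288
[0.44141203 0.15415978 0.02561994] [ 0.40775853 -5.33852031  5.12503313] 0.029299912763496187
```

View pics/w4.png

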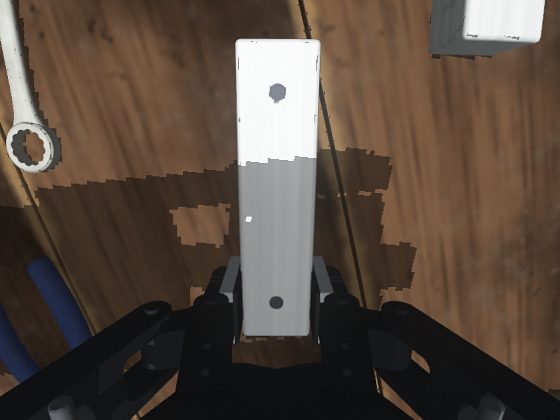

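The bar is clear of the rack, straight in the jaws at pixels (237–319, 38–335). The shorter bar is still in its lane. Next I'll find the centre of the longer bar for the regrasp.

Run:
```python
from h import *
from plant import robot
s=robot.snapshot("wrist"); st=robot.sense()
p=np.array([plane(s,c,.03) for c in [(237,39),(319,39),(309,334),(244,334)]]);c=p.mean(0)
print(p,c,np.linalg.norm(np.diff(p,axis=0,append=p[:1]),axis=1))
R=toolR(st["ee_rot"]);print(R.inv().apply(c-st["position"]),st["force"])
```

```text
[[0.41761031 0.25047413 0.03      ]
 [0.44541608 0.25368257 0.03      ]
 [0.45871296 0.13695339 0.03      ]
 [0.43021374 0.13369124 0.03      ]] [0.43798827 0.19370033 0.03      ] [0.02799027 0.11748408 0.02868531 0.11746101]
[-0.00450621  0.00108337 -0.03959411] [ 0.31897712 -4.29762793  6.19671615]
```

```bash
python3 -m pendant '{"rot":[[0,0,0],[0,0,0],[0,0,0],[0,0,0],[0,0,0],[0,0,0],[0,0,0]],"dp":[[0,0,0],[0,0,0],[0,0,0],[0,0,-0.012],[0,0,-0.026],[0,0,-0.039],[0,0,-0.039]],"fingers":[0.05,0.05,0.05,0.05,0.05,0.05,0.05]}';python3 -m pendant '{"rot":[[0,0,0],[0,0,0],[0,0,0],[0,0,0],[0,0,0],[0,0,0]],"dp":[[0,0,0],[0,0,0],[0,0,0],[0,0,0],[0,0,0],[0,0,0]],"fingers":[0.05,0.035,0.02,0.02,0.02,0.02]}'
python3 - <<'E'
from h import *
from plant import robot
s=robot.snapshot("wrist"); cv2.imwrite("pics/w5.png",s["img"][:,:,::-1])
st=robot.sense();print(st["position"],st["force"],st["opening"])
E
```

```text
clock: 4.6
position: [0.4364, 0.1972, 0.0254]
ee_rot: [0.528, 0.47, 0.528, -0.47]
force: [0.4, -0.3, 1.0]
opening: 0.0502
clock: 5.2
position: [0.4369, 0.1951, 0.0255]
ee_rot: [0.528, 0.471, 0.527, -0.471]
force: [0.6, 1.1, 1.8]
opening: 0.0286
[0.43695052 0.195076   0.02552681] [-0.4093092  -0.68507713  1.99299383] 0.028904501459589987
```

View pics/w5.png

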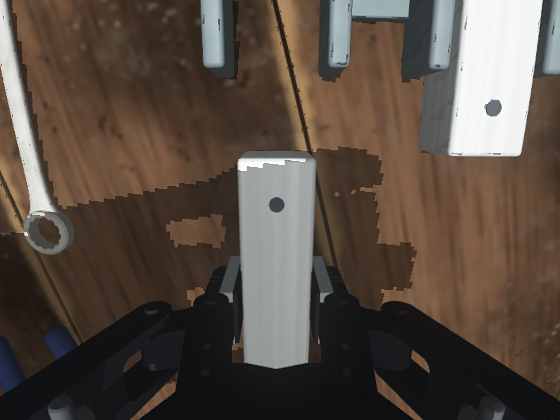

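The jaws hold the bar near its middle; the far end is at row 157. Now the check on the offset, and the transfer.

Run:
```python
from h import *
from plant import robot
s=robot.snapshot("wrist"); st=robot.sense(); R=toolR(st["ee_rot"])
for uv in ((240,159),(314,157)): print(R.inv().apply(plane(s,uv,.03)-st["position"]))
yaw=1.332; J=np.array([.4706,-.1017]); ey=np.array([np.cos(yaw),np.sin(yaw)]); c=J+.052*ey
print(c,plan(st,[*c,.15],yaw-np.pi/2))
```

```text
[-0.00450109 -0.01271007 -0.05737672]
[-0.00448521  0.0147615  -0.05811803]
[ 0.48289973 -0.05117558] (array([-0.1245,  0.0178,  0.2499]), array([ 0.3525, -0.    , -0.0006]))
```

```bash
python3 -m pendant '{"rot":[[0,0,0],[0,0,0],[0,0,0],[0.07,0,0],[0.14,0,0],[0.21,0,0],[0.28,0,0],[0.352,0,0]],"dp":[[-0.03,0,0],[-0.07,0,0],[-0.11,0,0],[-0.124,0.003,0.045],[-0.124,0.007,0.095],[-0.124,0.011,0.145],[-0.124,0.014,0.195],[-0.124,0.018,0.242]],"fingers":[0.02,0.02,0.02,0.02,0.02,0.02,0.02,0.02]}';python3 -m pendant '{"rot":[[0,0,0],[0,0,0]],"dp":[[0,0,0.008],[0,0,0.008]],"fingers":[0.02,0.02]}'
python3 - <<'E'
from h import *
from plant import robot
robot.snapshot("wrist");robot.snapshot("wrist");s=robot.snapshot("wrist"); cv2.imwrite("pics/w6.png",s["img"][:,:,::-1]); t=robot.snapshot("top"); pickle.dump((s,t),open("w6.pkl","wb")); crop(t,255,185,415,265,5,"t6.png")
st=robot.sense();print(st["position"],st["force"],st["opening"])
E
```

```text
clock: 6.1
position: [0.4808, -0.045, 0.1484]
ee_rot: [-0.436, -0.556, -0.437, 0.557]
force: [0.4, 0.1, -2.4]
opening: 0.0287
clock: 6.3
position: [0.479, -0.0522, 0.1483]
ee_rot: [-0.435, -0.556, -0.437, 0.557]
force: [0.1, -0.2, -1.6]
opening: 0.029
[ 0.47931218 -0.04941593  0.14861785] [ 1.01909717 -0.22342851 -1.92138045] 0.028598626191401022
```

View pics/w6.png

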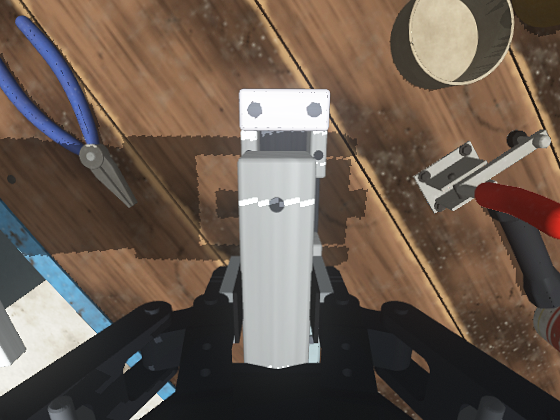

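View pics/t6.png

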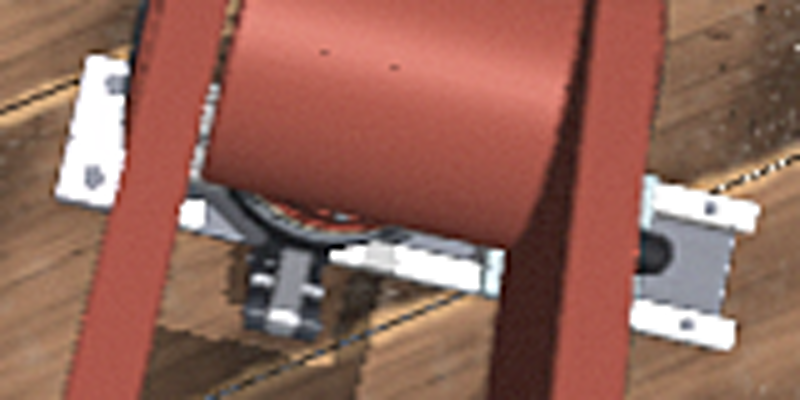

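The wrist view shows the end block at pixels (240–329, 90–130), straight ahead of the bar and parallel to it. I'll locate it precisely against the tool.

Run:
```python
from h import *
from plant import robot
s,_=pickle.load(open("w6.pkl","rb")); st=robot.sense(); R=toolR(st["ee_rot"])
im=s["img"]; m=np.zeros(im.shape[:2],np.uint8); m[80:131,225:345]=(im[80:131,225:345].min(2)>190)
c=max(cv2.findContours(m,0,2)[0],key=cv2.contourArea); print(cv2.boxPoints(cv2.minAreaRect(c)).round(1).tolist())
p=np.array([plane(s,q,.046) for q in [(239.5,90),(329,90),(328.5,130),(240,130)]])
print(p,np.linalg.norm(np.diff(p,axis=0,append=p[:1]),axis=1))
for q in p: print(R.inv().apply(q-st["position"]).round(4))
e=p[1]-p[0];print("jig x angle",np.arctan2(e[1],e[0]),"tool y",np.arctan2(*R.as_matrix()[[1,0],1]))
print("predicted eb outer corners",[ (np.array([.4706,-.1017])+.145*np.array([np.cos(1.332),np.sin(1.332)])+k*.031*np.array([np.sin(1.332),-np.cos(1.332)])).round(4) for k in (-1,1)])
print(st["position"],st["dq"].round(3))
```

```text
[[239.0, 130.0], [239.0, 89.0], [329.0, 89.0], [329.0, 130.0]]
[[0.4771588  0.04422302 0.046     ]
 [0.53502973 0.0302633  0.046     ]
 [0.52955373 0.00480504 0.046     ]
 [0.47068476 0.01901313 0.046     ]] [0.05953082 0.02604054 0.06055927 0.0260279 ]
[ 0.1027 -0.0238 -0.0905]
[ 0.1026  0.0357 -0.0904]
[ 0.1026  0.0363 -0.0644]
[ 0.1027 -0.0242 -0.0645]
jig x angle -0.2366996962243341 tool y -0.2360724448754928
predicted eb outer corners [array([0.4748, 0.0465]), array([0.535 , 0.0319])]
[ 0.47931218 -0.04941593  0.14861785] [ 0.007 -0.003 -0.006 -0.003 -0.002 -0.001]
```

The jig's axis lies 5 mm to the tool's +y from the bar, and the end face is about 5.5 mm ahead of the bar's end. I'll correct for both, lower to just over the walls and check.

```bash
python3 -m pendant '{"rot":[[0,0,0],[0,0,0],[0,0,0],[0,0,0],[0,0,0],[0,0,0]],"dp":[[0,0.005,-0.0025],[0.03,0.005,-0.0025],[0.06,0.005,-0.0025],[0.075,0.005,-0.0025],[0.075,0.005,-0.0025],[0.075,0.005,-0.0025]],"fingers":[0.02,0.02,0.02,0.02,0.02,0.02]}'
python3 - <<'E'
from h import *
from plant import robot
robot.snapshot("wrist");s=robot.snapshot("wrist"); cv2.imwrite("pics/w7.png",s["img"][:,:,::-1]); t=robot.snapshot("side"); pickle.dump((s,t),open("w7.pkl","wb")); crop(t,220,180,370,300,5,"s7.png")
st=robot.sense();print(st["position"],st["force"],st["opening"])
E
```

```text
clock: 7.1
position: [0.486, -0.049, 0.0745]
ee_rot: [0.437, 0.556, 0.438, -0.555]
force: [0.8, -0.5, -1.3]
opening: 0.0288
[ 0.48715505 -0.04973072  0.07588883] [ 0.17034677 -0.3243683  -2.50025975] 0.029005094225897393
```

View pics/w7.png

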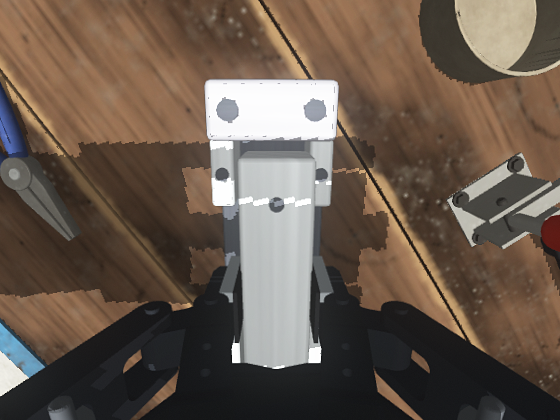

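View pics/s7.png

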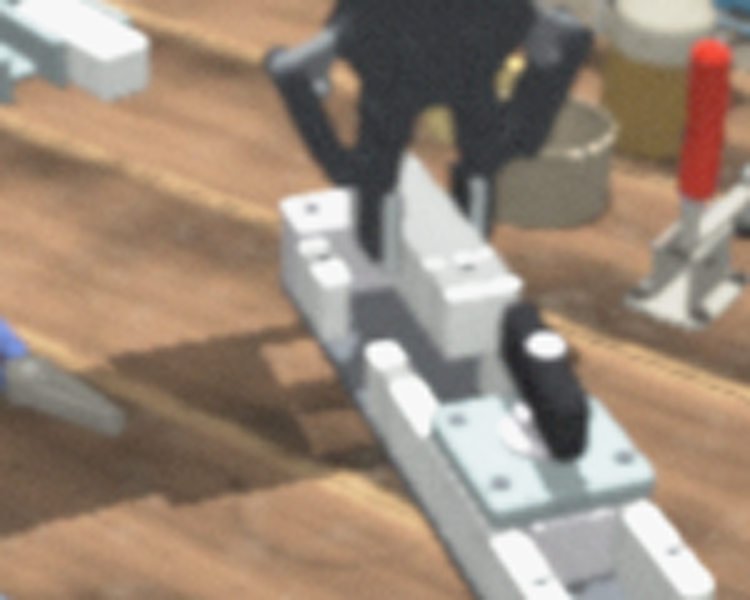

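The bar is over the channel. The end block's centre is at about column 271.5 and the bar's at 276.5. I'll quantify that offset.

Run:
```python
from h import *
from plant import robot
s,_=pickle.load(open("w7.pkl","rb")); st=robot.sense(); R=toolR(st["ee_rot"])
f=lambda uv,z:R.inv().apply(plane(s,uv,z)-st["position"]).round(4)
print("block",[f(q,.046) for q in [(206,81),(337.5,81),(336,139),(207,139)]])
print("walls outer",f((211,175),.038),f((332.5,175),.038))
zt=st["position"][2]+.0045
print("bar end",f((239,156),zt),f((314,156),zt),"hole",f((276.5,205),zt))
```

```text
block [array([ 0.0298, -0.0315, -0.0891]), array([ 0.03  ,  0.0277, -0.0891]), array([ 0.03  ,  0.0282, -0.0634]), array([ 0.0298, -0.0323, -0.0634])]
walls outer [ 0.0378 -0.0329 -0.0451] [ 0.038   0.0287 -0.0451]
bar end [-0.0045 -0.0136 -0.0591] [-0.0045  0.0141 -0.0591] hole [-0.0045  0.0003 -0.0404]
```

```bash
python3 -m pendant '{"rot":[[0,0,0],[0,0,0],[0,0,0],[0,0,0],[0,0,0],[0,0,0],[0,0,0]],"dp":[[0,-0.0022,-0.001],[0,-0.0022,-0.001],[0.01,-0.0022,-0.001],[0.02,-0.0022,-0.001],[0.03,-0.0022,-0.001],[0.037,-0.0022,-0.001],[0.037,-0.0022,-0.001]],"fingers":[0.02,0.02,0.02,0.02,0.02,0.02,0.02]}'
```

```text
clock: 7.95
position: [0.482, -0.0479, 0.0354]
ee_rot: [-0.436, -0.555, -0.438, 0.557]
force: [-0.3, -0.6, -2.0]
opening: 0.0287
```

No contact so far. Next I'll lower it to the floor and push gently toward the end block.

```bash
python3 -m pendant '{"rot":[[0,0,0],[0,0,0],[0,0,0]],"dp":[[0.001,0,0],[0.002,0,0],[0.002,0,0]],"fingers":[0.02,0.02,0.02]}';python3 -m pendant '{"rot":[[0,0,0],[0,0,0],[0,0,0],[0,0,0]],"dp":[[0,0,-0.001],[0,0,-0.002],[0,0,-0.003],[0,0,-0.003]],"fingers":[0.02,0.02,0.02,0.02]}'
python3 - <<'E'
from h import *
from plant import robot
s=robot.snapshot("wrist"); cv2.imwrite("pics/w8.png",s["img"][:,:,::-1])
st=robot.sense();print(st["position"],st["force"],st["opening"])
E
```

```text
clock: 8.25
position: [0.484, -0.0483, 0.0356]
ee_rot: [0.437, 0.556, 0.437, -0.556]
force: [-0.3, 1.1, -2.9]
opening: 0.0288
clock: 8.65
position: [0.4845, -0.0452, 0.0354]
ee_rot: [0.437, 0.556, 0.437, -0.556]
force: [0.4, 0.1, -2.0]
opening: 0.0287
[ 0.48443597 -0.04519033  0.03539463] [-1.3120454   0.18736013 -2.76289272] 0.028732296555586727
```

View pics/w8.png

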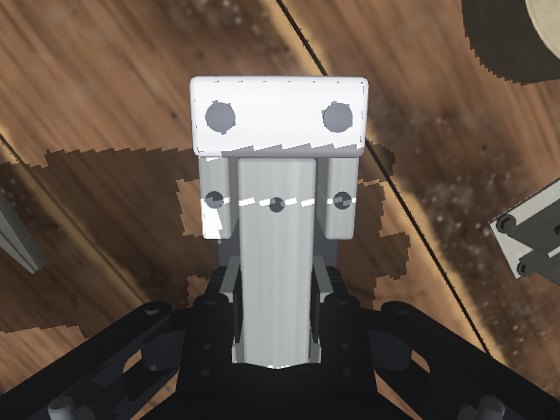

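The bar is centred in the channel, almost at the end block, and still hanging, since the force is just its weight. Down 2 mm and on 3 mm.

```bash
python3 -m pendant '{"rot":[[0,0,0],[0,0,0],[0,0,0]],"dp":[[0.001,0,0],[0.002,0,0],[0.003,0,0]],"fingers":[0.02,0.02,0.02]}';python3 -m pendant '{"rot":[[0,0,0],[0,0,0],[0,0,0],[0,0,0]],"dp":[[0,0,-0.001],[0,0,-0.002],[0,0,-0.003],[0,0,-0.003]],"fingers":[0.02,0.02,0.02,0.02]}'
```

```text
clock: 9.0
position: [0.4845, -0.0453, 0.0335]
ee_rot: [-0.437, -0.556, -0.437, 0.556]
force: [-5.8, 1.2, 16.3]
opening: 0.0288
clock: 9.4
position: [0.4851, -0.0448, 0.0335]
ee_rot: [-0.439, -0.554, -0.437, 0.557]
force: [-5.8, -7.7, 6.6]
opening: 0.0286
```

Floor and end block are both felt (+z, then -7.7 N along y). Release and rise.

```bash
python3 -m pendant '{"rot":[[0,0,0],[0,0,0],[0,0,0],[0,0,0],[0,0,0],[0,0,0],[0,0,0],[0,0,0]],"dp":[[0,0,0],[0,0,0],[0,0,0],[-0.02,0,0],[-0.06,0,0],[-0.10,0,0],[-0.14,0,0.02],[-0.15,0,0.06]],"fingers":[0.05,0.05,0.05,0.05,0.05,0.05,0.05,0.05]}';python3 -m pendant '{"rot":[[0,0,0],[0,0,0],[0,0,0]],"dp":[[0,0,0.03],[0,0,0.03],[0,0,0.03]],"fingers":[0.05,0.05,0.05]}'
python3 - <<'E'
from h import *
from plant import robot
s=robot.snapshot("wrist");s=robot.snapshot("wrist"); cv2.imwrite("pics/w9.png",s["img"][:,:,::-1]); t=robot.snapshot("side"); pickle.dump((s,t),open("w9.pkl","wb")); crop(t,220,180,370,300,5,"s9.png")
st=robot.sense();print(st["position"],st["force"],st["opening"],st["dq"].round(3),st["joint_pos"])
E
```

```text
clock: 10.2
position: [0.4747, -0.1005, 0.1879]
ee_rot: [0.441, 0.557, 0.435, -0.553]
force: [2.0, -0.6, -0.3]
opening: 0.0504
clock: 10.5
position: [0.4637, -0.1298, 0.1821]
ee_rot: [0.436, 0.556, 0.437, -0.556]
force: [0.2, 0.3, 0.6]
opening: 0.0502
[ 0.46364073 -0.12875882  0.18160138] [-0.42383273  0.08287033 -0.53995423] 0.050333910826600686 [ 0.004  0.001 -0.001 -0.003  0.001 -0.003] [-4.17134731e-01 -2.18132056e-02  2.00481871e+00  4.64267943e-04
  1.16005784e+00 -1.80387418e-01]
```

View pics/w9.png

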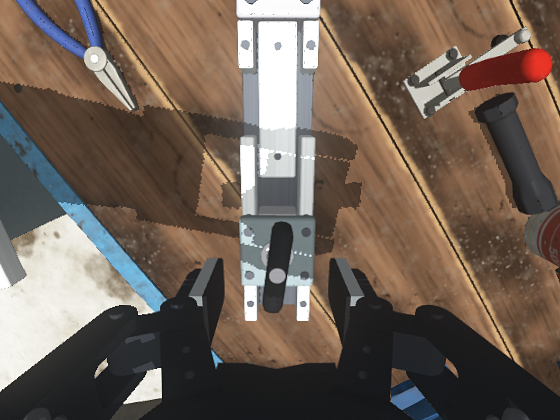

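View pics/s9.png

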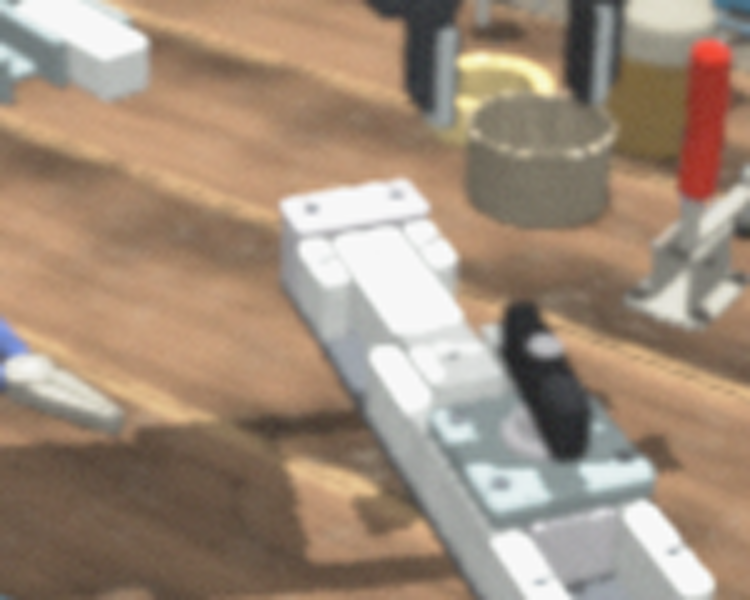

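The bar lies flat and flush in the channel, touching the end block at row 20. There is a gap to the stop, rows 177–212. The handle runs from about (268,310) to (284,225), so I'll measure its centre and angle.

Run:
```python
from h import *
from plant import robot
s,_=pickle.load(open("w9.pkl","rb")); st=robot.sense(); R=toolR(st["ee_rot"])
im=s["img"]; m=np.zeros(im.shape[:2],np.uint8); m[215:320,250:305]=(im[215:320,250:305].max(2)<50)
m=cv2.morphologyEx(m,cv2.MORPH_CLOSE,np.ones((15,15)))
m=cv2.morphologyEx(m,cv2.MORPH_OPEN,np.ones((5,5)))
c=max(cv2.findContours(m,0,2)[0],key=cv2.contourArea); r=cv2.minAreaRect(c); b=cv2.boxPoints(r);print(r)
p=np.array([plane(s,q,.09) for q in b]);L=np.linalg.norm(np.diff(p,axis=0,append=p[:1]),axis=1);print(p.mean(0),L)
k=0 if L[0]>L[1] else 1;e=p[(k+1)%4]-p[k];a=np.arctan2(e[1],e[0])%np.pi;print("handle angle",a)
crop(s,225,200,325,330,6,"w9z.png")
print("saddle",[plane(s,q,.052).round(4).tolist() for q in [(242,215),(315,215)]],"boss",plane(s,(278,276),.092))
f=lambda uv,z:plane(s,uv,z)[:2]
print("bar end",f((278,177),.038),"block face",f((278,20),.046))
```

```text
((277.613525390625, 266.6484680175781), (21.476600646972656, 90.46605682373047), 7.594643592834473)
[ 0.45721741 -0.16222286  0.09      ] [0.07287477 0.01513874 0.07312301 0.01658251]
handle angle 1.2033516576140437
saddle [[0.4362, -0.1262, 0.052], [0.4945, -0.1403, 0.052]] boss [ 0.45652122 -0.1670814   0.092     ]
bar end [ 0.47181797 -0.10485488] block face [0.49931508 0.00935512]
```

View pics/w9z.png

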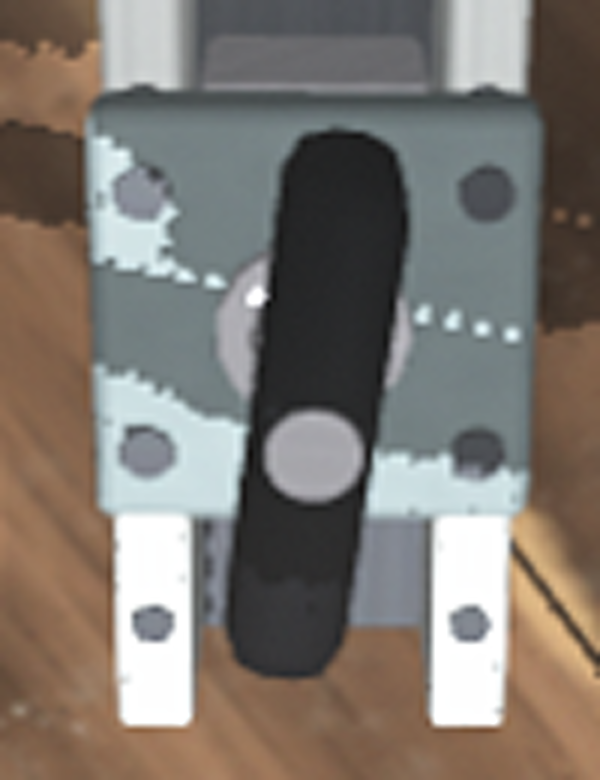

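Run:
```python
from h import *
from plant import robot
s,_=pickle.load(open("w9.pkl","rb")); st=robot.sense()
P=lambda x,y,z=.092: plane(s,(225+(x+.5)/6-.5,200+(y+.5)/6-.5),z)
b=P(313,455);n=P(285,675);print("boss",b,"near end dist",np.linalg.norm(n-b))
l=P(272,300)-P(228,640);r=P(405,230)-P(345,645);
print("edge angles",np.arctan2(l[1],l[0]),np.arctan2(r[1],r[0]),"cam",(-s["R"].T@s["t"]))
print(plan(st,[.4556,-.1657,.120],1.215-np.pi/2))
```

```text
boss [ 0.45574029 -0.16640373  0.092     ] near end dist 0.031248060118737694
edge angles 1.2076934346601385 1.2125419976913774 cam [ 0.48106756 -0.06000741  0.30733008]
(array([0.0616, 0.0009, 0.0378]), array([ 0.1189, -0.0006,  0.0014]))
```

The handle's centre is at about (0.4557, -0.1662) and its angle about 1.21 rad. So it stands about 0.12 rad clockwise, still free. Next I'll go above it and check.

```bash
python3 -m pendant '{"rot":[[0.06,0,0],[0.12,0,0],[0.12,0,0],[0.12,0,0],[0.12,0,0]],"dp":[[0,0.001,0.02],[0.02,0.001,0.038],[0.05,0.001,0.038],[0.061,0.001,0.038],[0.061,0.001,0.038]],"fingers":[0.05,0.05,0.05,0.05,0.05]}'
python3 - <<'E'
from h import *
from plant import robot
s=robot.snapshot("wrist");s=robot.snapshot("wrist"); cv2.imwrite("pics/w10.png",s["img"][:,:,::-1]); t=robot.snapshot("side"); pickle.dump((s,t),open("w10.pkl","wb")); crop(t,220,180,370,300,5,"s10.png")
st=robot.sense();print(st["position"],st["force"],st["opening"])
E
```

```text
clock: 11.15
position: [0.4541, -0.1651, 0.1188]
ee_rot: [-0.401, -0.58, -0.405, 0.582]
force: [-0.1, 0.2, -0.0]
opening: 0.0496
[ 0.45683301 -0.16680905  0.12228881] [0.03723637 1.11390553 0.38530428] 0.04995191858070654
```

View pics/w10.png

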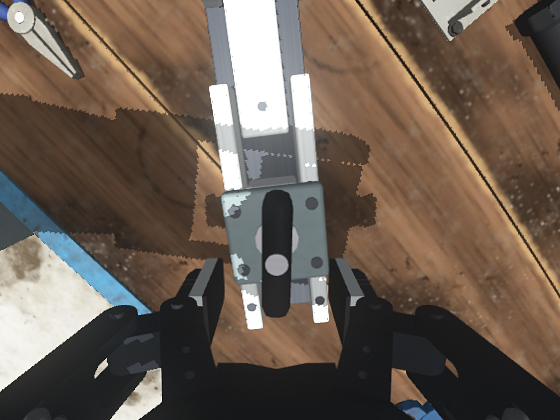

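View pics/s10.png

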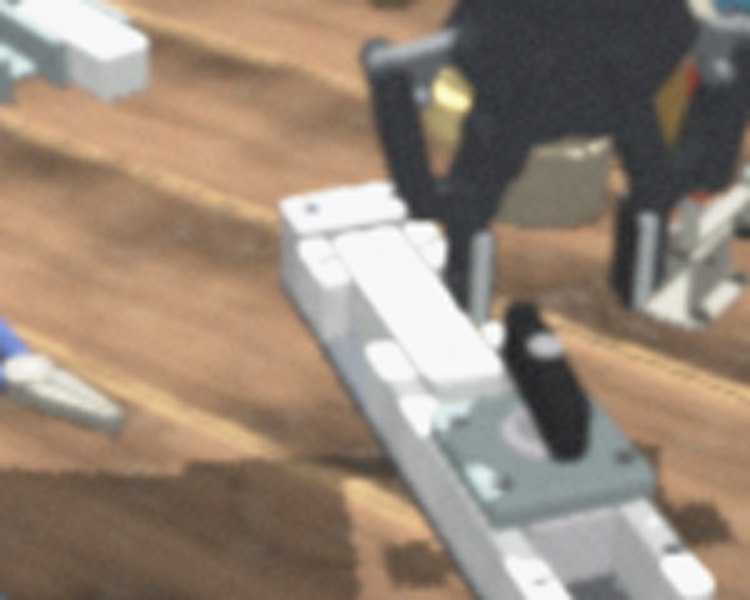

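The handle is centred between the jaws at column 277 and lines up with them. Now down and close.

```bash
python3 -m pendant '{"rot":[[0,0,0],[0,0,0],[0,0,0],[0,0,0],[0,0,0],[0,0,0],[0,0,0],[0,0,0]],"dp":[[0.015,0,0],[0.03,0,0],[0.036,0,0],[0.036,0,0],[0.036,0,0],[0.036,0,0],[0.036,0,0],[0.036,0,0]],"fingers":[0.05,0.05,0.05,0.03,0.01,0.01,0.01,0.01]}';python3 -m pendant '{"rot":[[0,0,0],[0,0,0]],"dp":[[0,0,0],[0,0,0]],"fingers":[0.01,0.01]}'
python3 - <<'E'
from h import *
from plant import robot
s=robot.snapshot("wrist"); cv2.imwrite("pics/w11.png",s["img"][:,:,::-1])
st=robot.sense();print(st["position"],st["force"],st["moment"],st["opening"])
R=toolR(st["ee_rot"]);yaw=1.333;print("jig +y in tool",R.inv().apply([np.cos(yaw),np.sin(yaw),0]))
E
```

```text
clock: 12.1
position: [0.4552, -0.1668, 0.0865]
ee_rot: [-0.402, -0.581, -0.404, 0.582]
force: [-4.4, 1.5, 5.2]
opening: 0.0149
clock: 12.3
position: [0.4552, -0.1667, 0.0865]
ee_rot: [-0.402, -0.581, -0.404, 0.582]
force: [-5.1, 1.5, 4.6]
opening: 0.0148
[ 0.4552161  -0.16675302  0.08653157] [-4.98590166  1.35143698  5.13800503] [ 0.28611607  0.64831216 -0.0893821 ] 0.014785115265627084
jig +y in tool [ 2.58603029e-04 -1.19917170e-01 -9.92783866e-01]
```

View pics/w11.png

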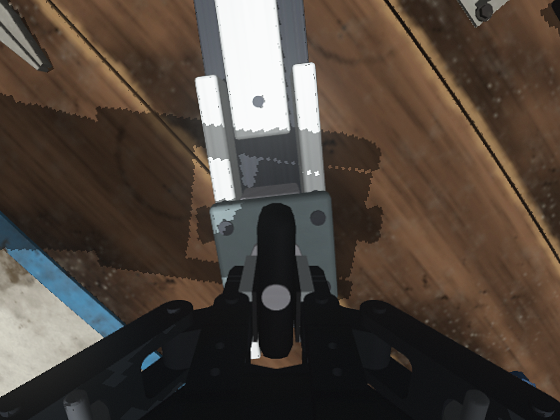

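The handle is held (14.8 mm). Now I'll advance the stop 26 mm along the jig, then creep until contact.

```bash
python3 -m pendant '{"rot":[[0,0,0],[0,0,0],[0,0,0],[0,0,0],[0,0,0],[0,0,0]],"dp":[[0,-0.0022,-0.006],[0,-0.0028,-0.012],[0,-0.0035,-0.018],[0,-0.004,-0.022],[0,-0.0046,-0.026],[0,-0.0046,-0.026]],"fingers":[0.01,0.01,0.01,0.01,0.01,0.01]}'; python3 -m pendant '{"rot":[[0,0,0],[0,0,0]],"dp":[[0,0,0],[0,0,0]],"fingers":[0.01,0.01]}'
```

```text
clock: 12.95
position: [0.4616, -0.1404, 0.0865]
ee_rot: [0.403, 0.581, 0.403, -0.581]
force: [-2.2, 1.3, 5.9]
opening: 0.0145
clock: 13.15
position: [0.4616, -0.1404, 0.0865]
ee_rot: [0.403, 0.581, 0.403, -0.581]
force: [-2.7, 0.7, 6.5]
opening: 0.0149
```

Run:
```python
from h import *
from plant import robot
s=robot.snapshot("wrist"); crop(s,180,60,360,240,4,"w12.png")
st=robot.sense();print(st["position"],st["force"],st["moment"],st["opening"])
```

```text
[ 0.46156812 -0.14044706  0.08650075] [-2.15387018  1.66415619  6.40683394] [ 0.14091472  0.42688143 -0.10645409] 0.01477989062640093
```

View pics/w12.png

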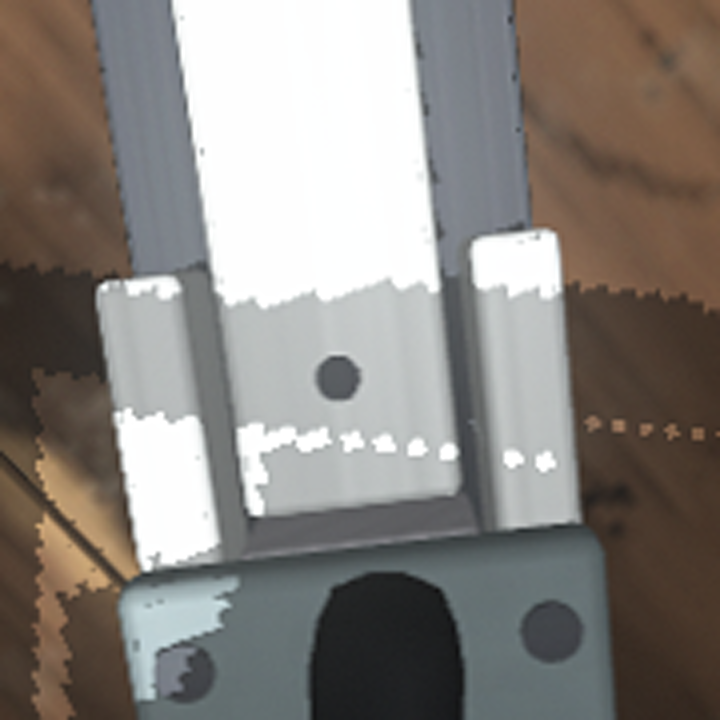

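A few millimetres of gap remain between the bar (row 515) and the stop (row 560). I'll creep on.

```bash
python3 -m pendant '{"rot":[[0,0,0],[0,0,0],[0,0,0]],"dp":[[0,-0.0005,-0.001],[0,-0.0005,-0.002],[0,-0.0005,-0.002]],"fingers":[0.01,0.01,0.01]}'; python3 -m pendant '{"rot":[[0,0,0],[0,0,0]],"dp":[[0,0,-0.001],[0,0,-0.001]],"fingers":[0.01,0.01]}';  python3 -m pendant '{"rot":[[0,0,0],[0,0,0]],"dp":[[0,0,-0.001],[0,0,-0.001]],"fingers":[0.01,0.01]}'
```

```text
clock: 13.5
position: [0.4619, -0.139, 0.0865]
ee_rot: [0.404, 0.581, 0.403, -0.581]
force: [-2.0, -1.5, 6.2]
opening: 0.015
clock: 13.7
position: [0.4622, -0.1381, 0.0865]
ee_rot: [0.404, 0.581, 0.403, -0.581]
force: [-1.7, -1.1, 6.2]
opening: 0.0144
clock: 13.9
position: [0.4624, -0.1371, 0.0865]
ee_rot: [0.404, 0.581, 0.403, -0.581]
force: [-2.7, -1.5, 7.3]
opening: 0.0145
```

```bash
python3 -m pendant '{"rot":[[0,0,0],[0,0,0]],"dp":[[0,0,-0.001],[0,0,-0.001]],"fingers":[0.01,0.01]}';  python3 -m pendant '{"rot":[[0,0,0],[0,0,0]],"dp":[[0,0,-0.001],[0,0,-0.001]],"fingers":[0.01,0.01]}'
python3 - <<'E'
from h import *
from plant import robot
s=robot.snapshot("wrist"); crop(s,180,60,360,240,4,"w13.png")
E
```

```text
clock: 14.1
position: [0.4626, -0.1365, 0.0865]
ee_rot: [-0.404, -0.581, -0.403, 0.581]
force: [-3.8, -2.2, 6.5]
opening: 0.0145
clock: 14.3
position: [0.4626, -0.1364, 0.0865]
ee_rot: [-0.404, -0.58, -0.402, 0.581]
force: [-5.8, -5.3, 7.3]
opening: 0.0147
```

View pics/w13.png

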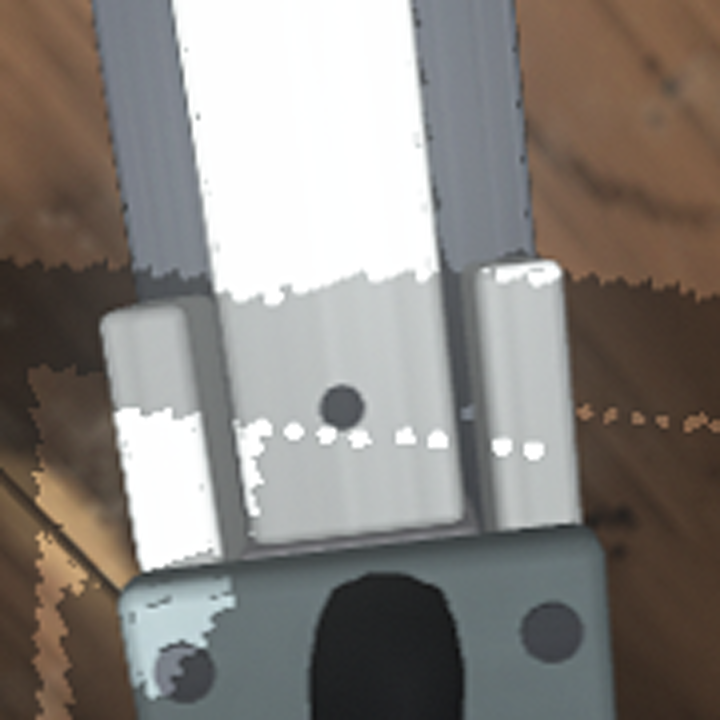

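The stop no longer advances and the force grows to -5.3 N, which suggests contact. I'll push a little more to confirm.

```bash
python3 -m pendant '{"rot":[[0,0,0],[0,0,0]],"dp":[[0,0,-0.001],[0,0,-0.001]],"fingers":[0.01,0.01]}'
```

```text
clock: 14.55
position: [0.4627, -0.1364, 0.0865]
ee_rot: [-0.405, -0.579, -0.402, 0.582]
force: [-6.6, -7.7, 6.6]
opening: 0.0151
```

Contact is confirmed. Now turn the knob clockwise.

```bash
python3 -m pendant '{"rot":[[0.08,0,0],[0.18,0,0],[0.28,0,0],[0.38,0,0],[0.48,0,0],[0.58,0,0],[0.68,0,0],[0.68,0,0]],"dp":[[0,0,0],[0,0,0],[0,0,0],[0,0,0],[0,0,0],[0,0,0],[0,0,0],[0,0,0]],"fingers":[0.01,0.01,0.01,0.01,0.01,0.01,0.01,0.01]}'
python3 - <<'E'
from plant import robot
s=robot.sense();print(s["position"],s["force"],s["moment"],s["joint_pos"])
E
```

```text
clock: 15.35
position: [0.4625, -0.1362, 0.0865]
ee_rot: [-0.188, -0.681, -0.185, 0.683]
force: [-6.1, -6.9, 6.9]
opening: 0.0147
[ 0.46254727 -0.13623103  0.08654339] [-6.11806447 -6.93708648  6.85087769] [-1.09229533  1.04115246 -0.07562025] [-0.42932155  0.12450158  2.05992004 -0.00566457  0.95635428  0.61164844]
```

```bash
python3 -m pendant '{"rot":[[0.1,0,0],[0.2,0,0],[0.3,0,0],[0.4,0,0],[0.5,0,0],[0.6,0,0],[0.7,0,0],[0.7,0,0]],"dp":[[0,0,0],[0,0,0],[0,0,0],[0,0,0],[0,0,0],[0,0,0],[0,0,0],[0,0,0]],"fingers":[0.01,0.01,0.01,0.01,0.01,0.01,0.01,0.01]}'
python3 - <<'E'
from h import *
from plant import robot
s=robot.snapshot("wrist"); cv2.imwrite("pics/w14.png",s["img"][:,:,::-1])
s=robot.sense();print(s["position"],s["force"],s["moment"],s["joint_pos"]); M=toolR(s["ee_rot"]).as_matrix();print("handle dir rel jig", 1.333-np.arctan2(-M[1,2],-M[0,2]))
E
```

```text
clock: 16.15
position: [0.4625, -0.1361, 0.0866]
ee_rot: [0.057, -0.704, 0.06, 0.705]
force: [-6.2, -6.9, 7.7]
opening: 0.0146
[ 0.46252047 -0.13605747  0.08655269] [-5.59545877 -6.25317375  7.75610684] [-1.03752316  1.06359362 -0.01844951] [-0.42915494  0.12444957  2.05995609 -0.00537777  0.9566047   1.31029663]
handle dir rel jig 1.4985585872906093
```

View pics/w14.png

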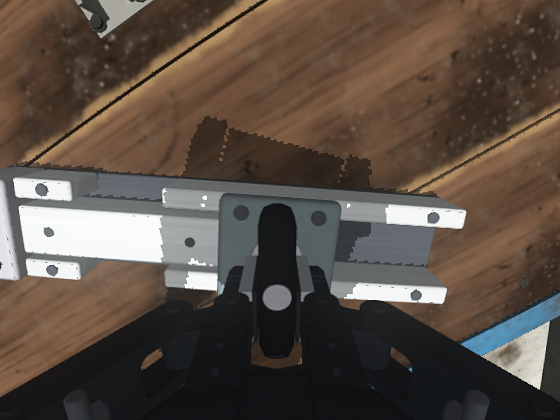

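The handle turned along with the jaws to about 1.50 rad. Release and rise.

```bash
python3 -m pendant '{"rot":[[0,0,0],[0,0,0],[0,0,0],[0,0,0],[0,0,0],[0,0,0],[0,0,0],[0,0,0]],"dp":[[0,0,0],[0,0,0],[0,0,0],[-0.015,0,0],[-0.05,0,0],[-0.10,0,0],[-0.14,0,0.03],[-0.15,0,0.06]],"fingers":[0.05,0.05,0.05,0.05,0.05,0.05,0.05,0.05]}'; python3 -m pendant '{"rot":[[0,0,0],[0,0,0],[0,0,0],[0,0,0],[0,0,0]],"dp":[[0,0,0.03],[0,0,0.07],[0,0,0.10],[0,0,0.10],[0,0,0.10]],"fingers":[0.05,0.05,0.05,0.05,0.05]}'
python3 - <<'E'
from h import *
from plant import robot
w=robot.snapshot("wrist");w=robot.snapshot("wrist");t=robot.snapshot("top"); s=robot.snapshot("side")
cv2.imwrite("pics/w15.png",w["img"][:,:,::-1]); crop(s,180,160,380,310,4,"s15.png"); cv2.imwrite("pics/t15.png",t["img"][:,:,::-1])
pickle.dump((w,t,s),open("w15.pkl","wb")); print(robot.sense()["position"],robot.sense()["force"])
E
```

```text
clock: 17.0
position: [0.4064, -0.1253, 0.2411]
ee_rot: [-0.057, 0.708, -0.06, -0.701]
force: [0.4, -0.1, 0.4]
opening: 0.0502
clock: 17.5
position: [0.3051, -0.1076, 0.2354]
ee_rot: [-0.059, 0.705, -0.059, -0.704]
force: [0.3, 0.2, 0.6]
opening: 0.0499
[ 0.30572751 -0.10782978  0.23548774] [-0.31608278  0.23438363 -0.73475706]
```

View pics/w15.png

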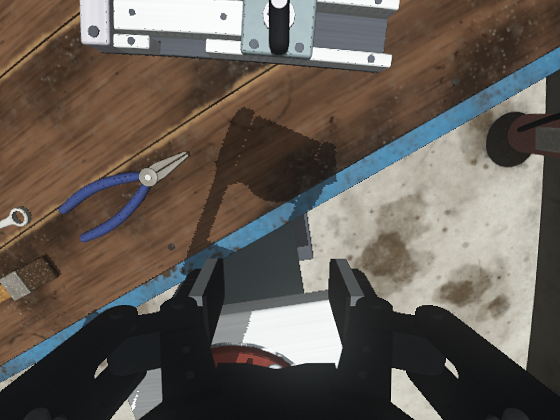

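View pics/s15.png

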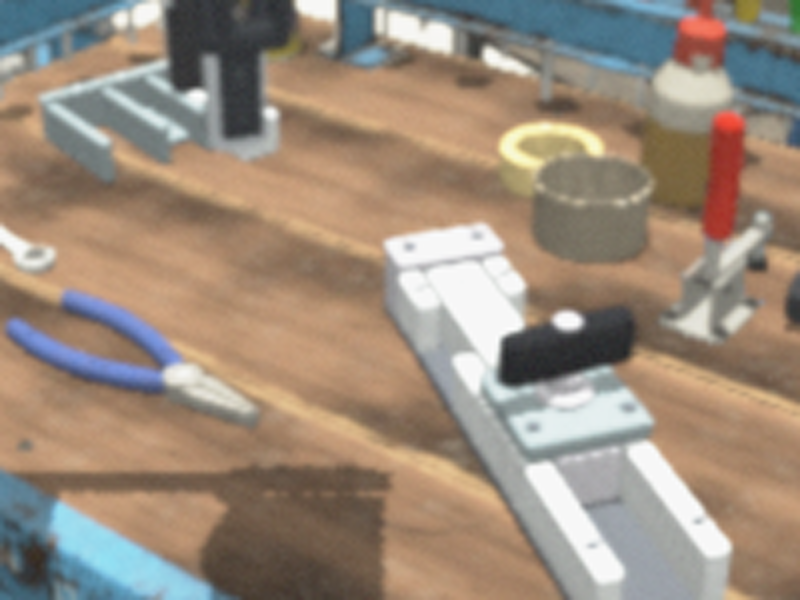

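View pics/t15.png

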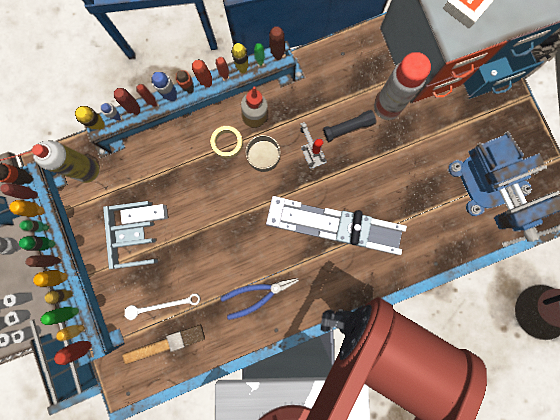

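The bar is home, the handle lies across the jig at (357,227), and the shorter bar is at its old place at (142,214). One closer check of the gaps follows.

Run:
```python
from h import *
w,t,s=pickle.load(open("w15.pkl","rb"))
crop(t,260,190,380,260,6,"t15z.png")
d=pickle.load(open("s0.pkl","rb"))["top"]["img"]
for im in (d,t["img"]):
    m=np.zeros(im.shape[:2],np.uint8); m[200:228,118:170]=im[200:228,118:170].min(2)>232
    M=cv2.moments(m,True);print("short px",M["m10"]/M["m00"],M["m01"]/M["m00"],M["m00"])
```

```text
short px 141.90877192982455 213.5140350877193 570.0
short px 141.90877192982455 213.5140350877193 570.0
```

View pics/t15z.png

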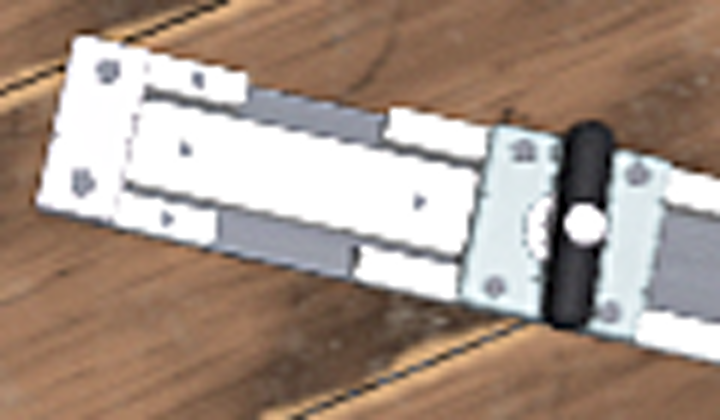

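The bar lies between the end block and the stop with no visible gap, and the shorter bar has not moved. I'm handing the job in.

Run:
```python
from plant import robot
print(robot.job_done(), robot.sense()["clock"])
```

```text
the job is handed in; nothing more can be done
the job is handed in; nothing more can be done
```

I pulled the longer bar out of the rack, regripped it at its middle and laid it flat in the jig channel against the end block. I then slid the stop up to its other end by the knob and turned the knob clockwise, and handed the job in at about 17.7 s.

**Checks while working:**
- **Bar home:** the bar met the floor (about 16 N upward) and then the end block (about 8 N).
- **Stop against the bar:** the stop stopped advancing and the push force rose to about 8 N along the jig, after about 31 mm of travel (30 mm expected).
- **Clamp knob:** the jaws turned to about 1.50 rad from the channel with the handle in them. That angle comes from the tool's pose, and I did not push the stop to test the clamp.

**Last pictures after release:**
- No gap shows at either end of the bar.
- The handle lies across the jig.
- The shorter bar is at exactly the same pixels as at the start.
- The gripper is clear of everything.

**Disagreements:**
- The end block measured 26 mm thick, where the jig's sizes imply 30 mm. I went by where its inner face was seen and by the contact forces.
- The knob was already about 0.1 rad clockwise when I reached it, which is still in its free range.

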